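Set and lock the gouge arm of a sharpening station

TASK

At the woodturners' grinder, draw out the sliding arm that carries the V-shaped cup until the post under the cup stands over the red line on the board. Then lock that arm by turning the black clamp knob on its own sleeve clockwise as far as it will go, and let go. The other arm, with the flat tool rest, is already locked: leave its knob tight.

Things in the scene. Friction and masses are not known exactly. Their poses are not given: they have to be found in the camera images.
- gouge_post (a point): upright steel post, 26 mm along the arm x 34 mm across, under the V cup (40 mm wide) at the near end of a dark slotted bar 32 mm wide, lying on the board (bar top 43 mm above the table). Post top 93 mm, cup top 112 mm up. Point: on the post's axis, 75 mm up, the height to grip. x axis: along the arm to the grinder; it slides out along -x, 180 mm at most, with 3 to 6 N drag. May be on either side
- mark: red line on the board, 8 mm wide and 130 mm long, crossing under the V-cup arm. Origin: its middle, under the arm, on the board's top 18 mm above the table. x axis: along the arm to the grinder, like the post's. It lies 30 to 105 mm nearer the robot than the post does at the start
- gouge_knob_grip (a point): black clamp knob on the grey sleeve (74 mm wide, top 68 mm up) of the V-cup arm, 95 to 200 mm behind the post: a 44 mm disc (top 82 mm up) with an upright bar grip on it, 42 mm long, 14 mm thick, top 112 mm up. Point: on the knob's upright axis, 105 mm above the table, the height to grip. x axis: along the bar, turning with the knob; z up. The sliding arm does not carry it along
- gouge_knob (a joint): angle of that knob, rad: 0 loose stop (bar 80 degrees off the arm's line), growing clockwise seen from above, 1.4 tight stop (bar in line with the arm). Starts loose at 0 to 0.3; from about 0.7 on a cam under it jams the arm, so slide first; tight, it holds the arm against some 10 N. Turns with 0.1 to 0.3 N m and stays where left
- rest_knob (a joint): angle of the same kind of knob, same meaning, on the other sleeve 260 mm to the side, that of the arm with the flat aluminium tool rest (66 x 90 mm). Starts tight at 1.4 and is to stay so

How it is judged (in metres and radians):
On the way:
1. the V-cup arm's post stands over the red line while its clamp is still loose (x of gouge_post in the frame of mark between -0.013 and 0.013 m and value of joint gouge_knob below 0.8 rad), for 0.2 s.
At the end, for the whole second after the job is handed in: the V-cup arm's post stands over the red line (its axis within 13 mm of the line's middle along the arm), its clamp knob is turned tight (beyond 1.2 rad of 1.4), and the flat rest's knob is still tight (beyond 1.2 rad) (x of gouge_post in the frame of mark between -0.013 and 0.013 m and value of joint each of gouge_knob, rest_knob above 1.2 rad); the robot touches nothing.
It fails at once if the flat rest's clamp is loosened (value of joint rest_knob below 1.1 rad).
It also fails if it takes over 40 s, if anything falls off the work surface, if the arm or the gripper's body presses on something with over 40 N, if the wrist force passes 120 N, or if a joint passes its speed limit or range.

ROBOT

A 6-joint arm with a two-finger parallel gripper is mounted at the origin on the work surface. World frame = base frame: x ahead of the robot, y to its left, z up, the work surface at z = 0. Lengths are in mm, angles in degrees, forces in N, time in s.
With the tool pointing down it reaches from about 250 to 800 mm from the base axis. Payload 8.5 kg.
Tool frame: the origin (TCP) lies at the very end of the fingers, on their centre line; the grasp point (between the pads) lies 19 mm behind it (ctrl.grasp_offset is the distance from the TCP to the grasp point, in mm); z points along the fingers, y is the line along which they close (so a half turn about z gives the same grasp; the last joint's range is limited). The gripper opens to 85 mm and grips with 20 to 120 N. Pads are 22 mm wide; open, the fingers measure 114 mm over their backs; the gripper's body (76 mm by 85 mm) begins 54 mm behind the grasp point. The pads swing forward as they close: fully open they stand 13 mm farther back than shut.
Start: joints at [-76.261, 13.648, -0.773, 75.585, 0, 90], TCP at [124.679, -509.932, 201.976] pointing down, gripper open.
Joint ranges: [-152.45, 152.45], [-59.26, 108.67], [-65.41, 83.53], [-104.44, 129.93], [-82.83, 76.93], [-180, 180]. Speed limits (degrees/s): [127.2, 127.2, 159.86, 180, 180, 180].

INTERFACE

Orientations are given as [roll, pitch, yaw] about the fixed x, y, z axes, in that order (R = Rz(yaw) Ry(pitch) Rx(roll)).
In Python, from plant import ctrl gives the robot as it stands. Calls block until the motion is done:
- ctrl.goto(position, orientation): joint-space move of the TCP to a pose.
- ctrl.servo_line(position, speed=150, rotation=None): straight line of the TCP; rotation=None keeps the orientation; speed is the mean speed in mm/s.
- ctrl.movej(angles): joint-space move.
- ctrl.set_gripper(opening, grip_force=None): finger opening in mm; grip_force is the grip in N (None keeps the last); returns when the fingers have stopped.
- ctrl.sleep(seconds).
- ctrl.inverse_kinematics(position, orientation): joint angles nearest the present ones, or None.
- ctrl.sense(): the state.
- ctrl.grab_frame(name): name is "scene" or "top"; returns a dict with "color" (420x560x3 uint8, red, green, blue), "K" (3x3 intrinsics, pixels), "dist_coeffs" ([k1, k2, p1, p2, k3] as OpenCV has them; the pictures are not rectified), "world_from_camera" (4x4, takes a point from camera to world coordinates). Camera axes: x right, y up, looking along -z (the intrinsics and any distortion apply to the point x, -y, -z); pixel columns grow to the right and rows downward; lengths in mm; the calibration is good to about 2 mm. A picture is of the moment at which its call begins. There is no depth.
A pose or a line that the arm cannot do raises ctrl.MotionError and nothing moves.
- ctrl.finish_job(): hands the job in; it is judged then, once.
The state is a dict: "time": time; "q": joint angles; "qvel": joint speeds; "effort": joint torques, N m; "position": TCP position; "tool_rot": TCP orientation; "wrist_force": force on the tool from outside, world axes, zero at the start; "torque": the same for the moment, N m; "grip_width": finger opening in mm; "gripper_force": force on a finger pad.
Only numpy, scipy, OpenCV 4.12 (cv2) and the standard library are available. Lean on these libraries where they do the work, as an engineer would, in place of code of your own. Each camera call takes 0.05 s, during which the arm holds its last target. There are 200 camera calls.

## Working session

There is one attempt and no reset: what is moved stays moved. The work goes in short steps, each a Python script; the robot and the scene stay as the last script left them, time stands still between calls to the robot, and variables do not carry over. Pictures are saved under pics/ and viewed, at most 10 in all, crops included, and the job is handed in when it is done.

```bash
mkdir -p pics; ls; cat > h.py <<'E'
import numpy as np, cv2
from plant import ctrl
def ray_plane(f,uv,z):
    uv=np.array(uv,float).reshape(-1,1,2)
    n=cv2.undistortPoints(uv,np.array(f["K"],float),np.array(f["dist_coeffs"],float)).reshape(-1,2)
    T=np.array(f["world_from_camera"]); d=np.c_[n[:,0],-n[:,1],-np.ones(len(n))]@T[:3,:3].T; c=T[:3,3]
    return c+d*((z-c[2])/d[:,2])[:,None]
def snap(cam,name):
    f=ctrl.grab_frame(cam); cv2.imwrite(f"pics/{name}.png",cv2.cvtColor(f["color"],cv2.COLOR_RGB2BGR)); return f
E
python3 - <<'E'
from h import *
for c in("scene","top"):
    f=snap(c,c+"1"); print(c,np.round(f["world_from_camera"],2).tolist())
    hsv=cv2.cvtColor(f["color"],cv2.COLOR_RGB2HSV)
    m=(((hsv[...,0]<8)|(hsv[...,0]>172))&(hsv[...,1]>150)&(hsv[...,2]>80)).astype(np.uint8)
    n,_,st,ce=cv2.connectedComponentsWithStats(m)
    for i in range(1,n):
        if st[i,4]>20: print(st[i],ce[i],ray_plane(f,ce[i],18))
print(ctrl.sense()["time"])
E
```

```text
pics
scene [[0.51, -0.69, 0.52, 979.87], [0.86, 0.4, -0.31, -232.98], [0.0, 0.6, 0.8, 712.37], [0.0, 0.0, 0.0, 1.0]]
[279 170  42  19 126] [299.82539683 178.86507937] [[496.90872879 105.72426981  18.        ]]
top [[0.03, 0.98, -0.2, 381.63], [-1.0, 0.03, -0.01, 7.99], [-0.01, 0.2, 0.98, 965.96], [0.0, 0.0, 0.0, 1.0]]
[174 248  68   8 194] [206.59278351 251.34536082] [[495.72382132 126.89915457  18.        ]]
0.1
```

View pics/top1.png

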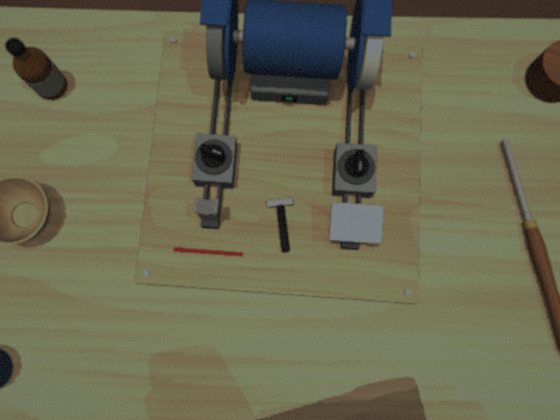

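View pics/scene1.png

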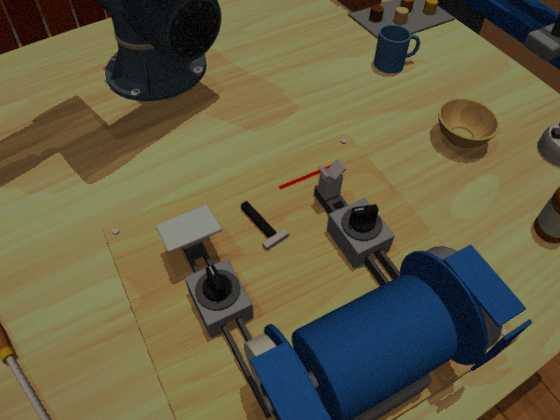

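The top view shows the V-cup arm on the left: cup at about (207,206), its knob at (213,156) and the red line at (207,251). The flat rest is on the right at (356,222). I'll zoom in on both views.

```bash
python3 - <<'E'
import cv2,numpy as np
a=cv2.imread('pics/top1.png')[125:265,165:265]; b=cv2.imread('pics/scene1.png')[150:290,310:410]
g=lambda i:(255*(cv2.resize(i,None,fx=4,fy=4,interpolation=cv2.INTER_CUBIC)/255.)**.55).astype(np.uint8)
cv2.imwrite('pics/z.png',np.hstack([g(a),g(b)]))
E
```

```text
(no output)
```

View pics/z.png

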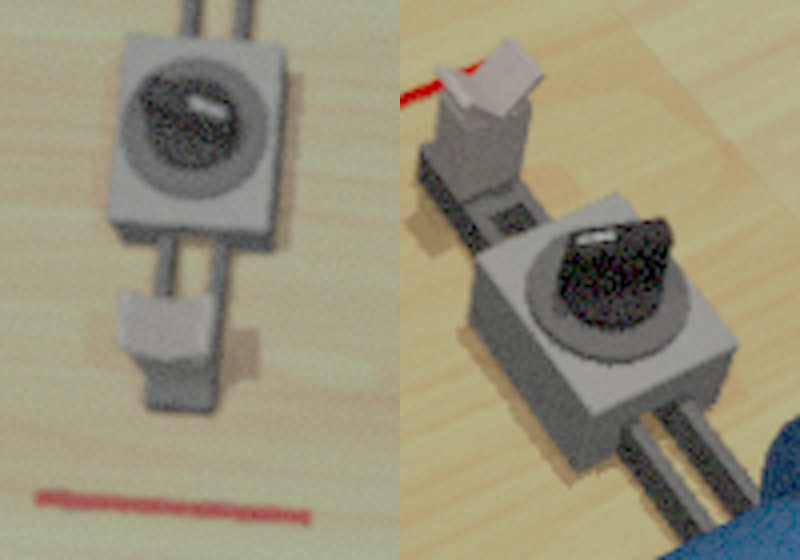

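```bash
cat > m.py <<'E'
from h import *
def tri(f1,p1,f2,p2):
    a=ray_plane(f1,[p1],0)[0];c=np.array(f1["world_from_camera"])[:3,3];b=ray_plane(f2,[p2],0)[0];e=np.array(f2["world_from_camera"])[:3,3]
    d=(a-c)/np.linalg.norm(a-c);g=(b-e)/np.linalg.norm(b-e)
    s=np.linalg.lstsq(np.c_[d,-g],e-c,rcond=None)[0]
    P,Q=c+s[0]*d,e+s[1]*g; return (P+Q)/2,np.linalg.norm(P-Q)
E
python3 - <<'E'
from m import *
np.set_printoptions(precision=1,suppress=True)
t=ctrl.grab_frame("top");s=ctrl.grab_frame("scene")
T=lambda *p:[(165+x/4-.375,125+y/4-.375) for x,y in p]
S=lambda *p:[(310+(x-400)/4-.375,150+y/4-.375) for x,y in p]
print("cup",ray_plane(t,T((165.5,323)),112),ray_plane(s,S((492,75)),112),tri(t,T((165.5,323))[0],s,S((492,75))[0]))
print("ring",ray_plane(t,T((196,128)),69),ray_plane(s,S((608,285)),69))
print("sleeve",ray_plane(t,T((125,33),(285,43),(275,235),(108,220)),68),ray_plane(s,S((477,255),(617,195),(738,345),(598,413)),68))
print("bar T",ray_plane(t,T((142,82),(238,110)),112), "S", ray_plane(s,S((570,228),(670,225)),112))
print("bar front end top corners",ray_plane(t,T((145,405),(215,410)),43))
print("slots far",ray_plane(t,T((183,0),(252,0)),43))
hsv=cv2.cvtColor(t["color"],cv2.COLOR_RGB2HSV)
m=(((hsv[...,0]<8)|(hsv[...,0]>172))&(hsv[...,1]>150)&(hsv[...,2]>80))
ys,xs=np.nonzero(m); P=ray_plane(t,np.c_[xs,ys],18)[:,:2]; vx,vy,x0,y0=cv2.fitLine(P.astype(np.float32),cv2.DIST_L2,0,.01,.01).ravel()
print("line",x0,y0,"arm yaw",np.degrees(np.arctan2(vy,vx))%180-90, "len",np.ptp(P@[vx,vy]))
E
```

```text
cup [[563.2 120.1 112. ]] [[570.5 120.1 112. ]] (array([565.4, 122.4, 105.3]), np.float64(3.300910351950453))
ring [[663.8 116.3  69. ]] [[661.6 121.2  69. ]]
sleeve [[709.  151.4  68. ]
 [706.   77.3  68. ]
 [614.6  78.3  68. ]
 [619.6 154.3  68. ]] [[620.6  83.2  68. ]
 [624.7 153.7  68. ]
 [712.5 150.1  68. ]
 [709.3  81.1  68. ]]
bar T [[670.6 135.7 112. ]
 [658.9  93.2 112. ]] S [[652.8 101.  112. ]
 [671.8 136.6 112. ]]
bar front end top corners [[539.3 136.6  43. ]
 [537.8 104.4  43. ]]
slots far [[735.3 128.6  43. ]
 [736.1  95.8  43. ]]
line 495.74423 127.29898 arm yaw -2.7257462 len 125.68057575732048
```

```bash
python3 - <<'E'
from h import *
np.set_printoptions(precision=1,suppress=True)
print(ctrl.sense()["tool_rot"],ctrl.sense()["q"])
a=-2.6
for nm,p,yaws in (("post",[566,119.5,250],[a,a+180]),("knob",[663.5,115.5,140],[74,-106,a,a+180,a-180,-7])):
    for y in yaws:
        q=ctrl.inverse_kinematics(p,[180,0,y]); print(nm,y,None if q is None else np.array(q))
# go and pull
g=ctrl.grasp_offset; R=[180,0,a]
ctrl.goto([566,119.5,230],R)
ctrl.servo_line([566,119.5,75-g],120)
print("f",ctrl.sense()["wrist_force"])
ctrl.set_gripper(20,40)
s=ctrl.sense();print("grip",s["grip_width"],s["gripper_force"],s["wrist_force"],s["time"])
d=70; u=np.array([np.cos(np.radians(a)),np.sin(np.radians(a)),0])
ctrl.servo_line(list(np.array(s["position"])-d*u),50)
s=ctrl.sense();print(s["position"],s["grip_width"],s["wrist_force"],s["time"])
snap("top","top2");snap("scene","scene2")
E
python3 - <<'E'
import cv2,numpy as np
a=cv2.imread('pics/top2.png')[145:285,155:255]; b=cv2.imread('pics/scene2.png')[110:250,290:390]
g=lambda i:(255*(cv2.resize(i,None,fx=4,fy=4,interpolation=cv2.INTER_CUBIC)/255.)**.55).astype(np.uint8)
cv2.imwrite('pics/z2.png',np.hstack([g(a),g(b)]))
E
```

```text
[-179.9   -0.    13.7] [-76.3  13.7  -0.8  75.6   0.   90. ]
post -2.6 [  11.9   18.5   13.    84.5    0.  -165.5]
post 177.4 [11.9 18.5 13.  84.5  0.  14.5]
knob 74 [  9.9  29.8  14.9  75.2   0.  115.9]
knob -106 [  9.9  29.8  14.9  75.2   0.  -64.1]
knob -2.6 [   9.9   29.8   14.9   75.2    0.  -167.5]
knob 177.4 [ 9.9 29.8 14.9 75.2  0.  12.5]
knob -182.6 [ 9.9 29.8 14.9 75.2  0.  12.5]
knob -7 [   9.9   29.8   14.9   75.2    0.  -163.1]
f [ 0.6 -0.3 -0.8]
grip 38.90391434232942 39.63371068239212 [-1.2  0.8  5.7] 6.0083
[496.1 122.9  56.8] 38.94484736225671 [1.2 0.2 5. ] 7.5583
```

View pics/z2.png

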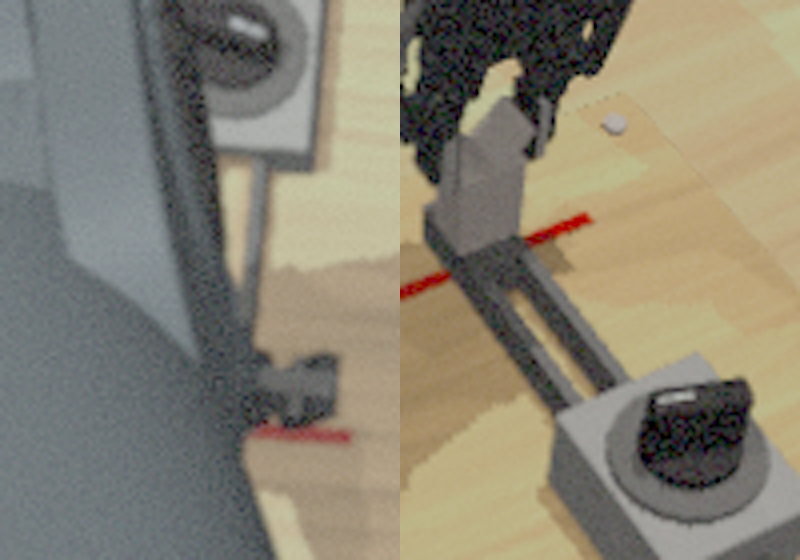

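The arm moved: in the scene view the post's rear base edge is at about (468,262)–(523,235) in the crop, right by the red line. I'll measure the offset.

```bash
python3 - <<'E'
from h import *
np.set_printoptions(precision=1,suppress=True)
s=ctrl.grab_frame("scene")
S=lambda *p:[(290+(x-400)/4-.375,110+y/4-.375) for x,y in p]
S0=lambda *p:[(310+(x-400)/4-.375,150+y/4-.375) for x,y in p]
print("rear edge now",ray_plane(s,S((468,262),(523,235)),43),"left front bottom of post? ",ray_plane(s,S((440,228)),43))
print("rear edge before",ray_plane(s,S0((466,206),(523,180)),43))
print("bar end left",ray_plane(s,S((425,210)),43))
hsv=cv2.cvtColor(s["color"],cv2.COLOR_RGB2HSV)
m=(((hsv[...,0]<8)|(hsv[...,0]>172))&(hsv[...,1]>150)&(hsv[...,2]>80))
ys,xs=np.nonzero(m);P=ray_plane(s,np.c_[xs,ys],18)[:,:2]; k=np.polyfit(P[:,1],P[:,0],1); print("line x at y=122.5",np.polyval(k,122.5),k, np.ptp(P[:,1]))
E
```

```text
rear edge now [[513.  109.3  43. ]
 [511.9 140.7  43. ]] left front bottom of post?  [[488.5 109.3  43. ]]
rear edge before [[581.8 106.4  43. ]
 [582.5 137.   43. ]]
bar end left [[475.3 109.2  43. ]]
line x at y=122.5 497.27999978712785 [  0.  492.4] 128.37778956999222
```

```bash
python3 - <<'E'
from h import *
np.set_printoptions(precision=1,suppress=True)
p=np.array(ctrl.sense()["position"])
ctrl.servo_line(list(p+[-2,.1,0]),20); ctrl.sleep(.3)
ctrl.set_gripper(85)
p=np.array(ctrl.sense()["position"])
ctrl.servo_line([p[0],p[1],190],150)
ctrl.goto([663.5,115.5,190],[180,0,74])
# pull back for a view of the knob and post
snap("scene","scene3");snap("top","top3");s=ctrl.sense();print(s["time"],s["position"],s["wrist_force"])
E
python3 - <<'E'
import cv2,numpy as np
a=cv2.imread('pics/top3.png')[125:265,155:255]; b=cv2.imread('pics/scene3.png')[120:260,310:410]
g=lambda i:(255*(cv2.resize(i,None,fx=4,fy=4,interpolation=cv2.INTER_CUBIC)/255.)**.55).astype(np.uint8)
cv2.imwrite('pics/z3.png',np.hstack([g(a),g(b)]))
E
```

```text
13.95 [663.5 115.5 190.1] [ 0.3 -0.2 -0.3]
```

View pics/z3.png

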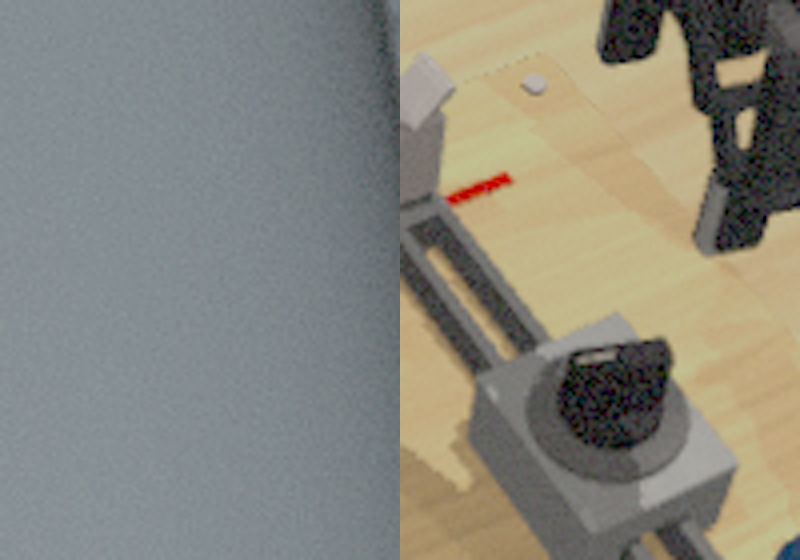

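The post stands with the line at its base, and the knob is clear below the gripper. Next I'll flip the wrist to the branch that allows a clockwise turn, grip and turn.

```bash
python3 - <<'E'
from h import *
np.set_printoptions(precision=1,suppress=True)
def st(n): s=ctrl.sense();print(n,round(s["time"],1),np.array(s["position"]),np.array(s["tool_rot"]),"q6",round(s["q"][5],1),"F",np.array(s["wrist_force"]),"T",np.round(s["torque"],2),round(s["grip_width"],1))
ctrl.goto([663.5,115.5,170],[180,0,-106]);st("flip")
ctrl.servo_line([663.5,115.5,87],100);st("down")
ctrl.set_gripper(8,30);st("grip")
for y in(-125,-145,-165,-178):
    p=ctrl.sense()["position"]
    ctrl.servo_line([663.5,115.5,87],40,rotation=[180,0,y]);st(y)
    if np.linalg.norm(ctrl.sense()["wrist_force"])>40: print("high");break
E
```

```text
flip 16.6 [663.5 115.5 170. ] [-180.    0. -106.] q6 -64.1 F [ 0.9 -0.9 -0.4] T [ 0.  -0.1  0. ] 85.0
down 17.6 [663.9 115.6  87.7] [-179.9    0.  -106. ] q6 -64.1 F [ 0.8 -0.4 -0.3] T [-0. -0.  0.] 84.8
grip 18.3 [663.5 115.5  87. ] [ 180.   -0. -106.] q6 -64.1 F [-0.5  0.4 -0. ] T [ 0. -0. -0.] 8.2
-125 18.8 [663.5 115.5  87. ] [ 180.    -0.  -124.8] q6 -45.3 F [-0.3 -0.8 -0.9] T [-0.  0.  0.] 7.9
-145 19.3 [663.5 115.5  87. ] [ 180.     0.  -144.7] q6 -25.4 F [-0.1  0.  -0.4] T [ 0.1  0.  -0. ] 8.1
-165 19.8 [663.5 115.5  87. ] [-180.     0.  -164.7] q6 -5.4 F [ 0.2 -1.2 -0.2] T [ 0.1 -0.1  0. ] 7.6
-178 20.1 [663.5 115.5  87. ] [ 180.     0.  -177.7] q6 7.6 F [-0.9 -0.2 -0.4] T [ 0. -0. -0.] 8.1
```

```bash
python3 - <<'E'
from h import *
f=snap("scene","scene4")
b=cv2.imread('pics/scene4.png')[90:270,280:480]
cv2.imwrite('pics/z4.png',(255*(cv2.resize(b,None,fx=4,fy=3.3,interpolation=cv2.INTER_CUBIC)/255.)**.5).astype(np.uint8))
E
```

```text
(no output)
```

View pics/z4.png

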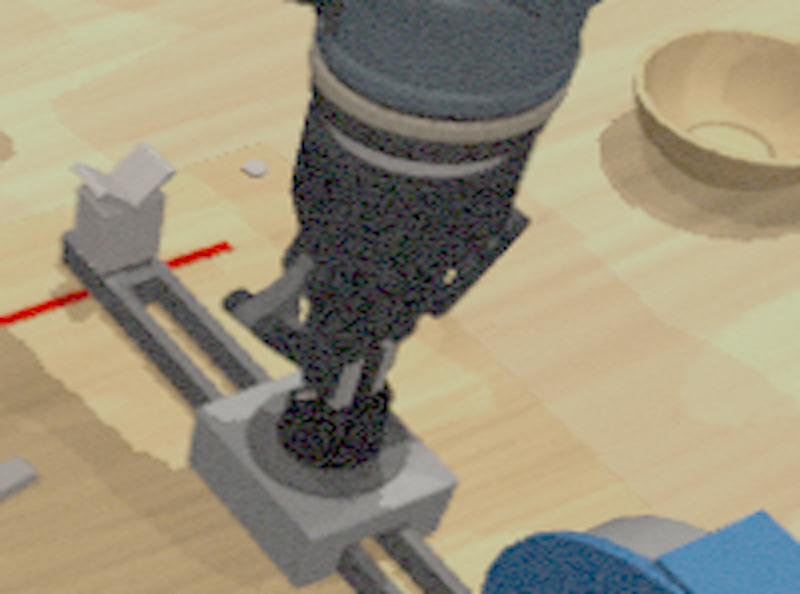

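```bash
python3 - <<'E'
from h import *
np.set_printoptions(precision=1,suppress=True)
f=ctrl.grab_frame("scene")
px=[(280+x/4-.4,90+y/3.3-.4) for x,y in ((345,405),(385,380),(300,395),(390,392),(335,467))]
for z in(82,87,100,112,125): print(z,ray_plane(f,px,z)[:,:2].ravel())
s=ctrl.sense();print(s["q"],s["position"],s["gripper_force"],ctrl.grasp_offset)
b=cv2.imread('pics/scene4.png')[170:240,330:400]
cv2.imwrite('pics/z5.png',np.clip(255*(cv2.resize(b,None,fx=8,fy=8,interpolation=cv2.INTER_CUBIC)/255.)**.4,0,255).astype(np.uint8))
E
```

```text
82 [657.6 130.5 653.5 154.6 643.1 118.  660.6 151.8 685.6 104.4]
87 [660.2 127.6 656.1 151.6 645.7 115.2 663.1 148.7 688.  101.8]
100 [666.8 120.1 662.8 143.6 652.7 108.  669.7 140.8 694.1  94.8]
112 [672.9 113.2 669.  136.2 659.1 101.3 675.8 133.5 699.7  88.4]
125 [679.6 105.7 675.7 128.2 666.   94.1 682.4 125.5 705.7  81.4]
[ 9.9 31.1  9.5 68.3 -0.   7.6] [663.5 115.5  87. ] 0.0 18.700000000000003
```

View pics/z5.png

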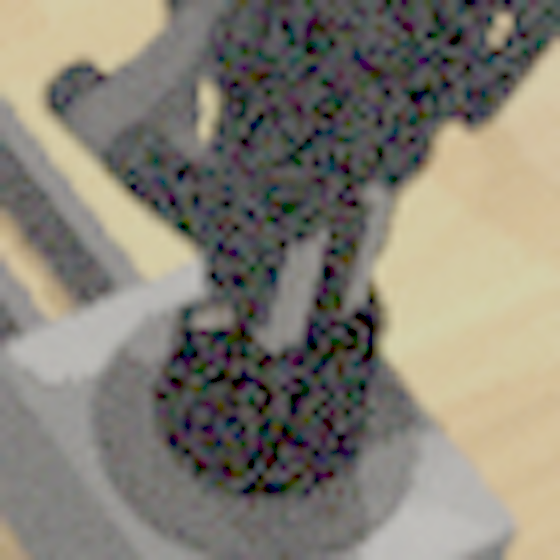

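The tips sit near the bar's top (z≈108–112), so the bar was not gripped and has not turned. The fingers are physically higher than the TCP reading says. The earlier 38.9 mm grip width fits that too, since it matches the 40 mm cup and not the 34 mm post. I'll feel downward in small steps, watching the force.

```bash
cat > k.py <<'E'
from h import *
np.set_printoptions(precision=1,suppress=True)
def st(n): s=ctrl.sense();print(n,round(s["time"],1),np.array(s["position"]),"yaw",round(s["tool_rot"][2],1),"F",np.array(s["wrist_force"]),"T",np.round(s["torque"],2),"w",round(s["grip_width"],1),round(s["gripper_force"],1));return s
E
python3 - <<'E'
from k import *
X,Y=663.5,115.5
ctrl.servo_line([X,Y,105],80); ctrl.set_gripper(40,30)
ctrl.servo_line([X,Y,100],100,rotation=[180,0,-106]); st("back")
hit=0
for z in (82,76,70):
    for zz in np.arange(ctrl.sense()["position"][2]-6,z-.1,-6).tolist()+[z]:
        ctrl.servo_line([X,Y,zz],40)
        if abs(ctrl.sense()["wrist_force"][2])>8: hit=1;break
    st("z")
    if hit: break
    ctrl.set_gripper(6,30); s=st("closed")
    if s["grip_width"]>10: break
    ctrl.set_gripper(40)
E
```

```text
back 22.4 [663.5 115.5 100. ] yaw -106.1 F [ 0.6 -0.  -0.3] T [-0.  -0.   0.1] w 40.2 0.0
z 23.6 [663.6 115.5  82.1] yaw -106.0 F [ 0.6 -0.5  0.5] T [-0.  0. -0.] w 40.0 0.0
closed 24.0 [663.1 115.6  82.2] yaw -106.0 F [-3.8  0.9  3.4] T [ 0.2  0.7 -0. ] w 11.4 29.3
```

```bash
python3 - <<'E'
from k import *
X,Y=663.5,115.5
ctrl.set_gripper(34)
for z in(78,74,70):
    ctrl.servo_line([X,Y,z],40)
    if abs(ctrl.sense()["wrist_force"][2])>8: st("hit");break
ctrl.set_gripper(6,35); s=st("closed")
if s["grip_width"]>10:
    for y in(-125,-145,-165,-180):
        ctrl.servo_line([X,Y,s["position"][2]],40,rotation=[180,0,y]);st(y)
        if np.linalg.norm(ctrl.sense()["wrist_force"])>50 or abs(ctrl.sense()["torque"][2])>2: print("high");break
E
```

```text
closed 25.4 [663.1 115.5  70.2] yaw -106.0 F [-3.1  0.   3.1] T [-0.   0.7  0.1] w 13.0 37.8
-125 25.9 [662.7 115.7  70.2] yaw -124.9 F [-4.3  1.   3.4] T [ 0.2  1.1 -0.2] w 12.6 38.0
-145 26.4 [662.3 116.   70.2] yaw -144.9 F [-7.2  2.   4.3] T [ 0.5  1.4 -0.1] w 12.9 38.1
-165 26.9 [662.3 116.4  70.2] yaw -164.8 F [-7.   2.8  3.5] T [ 0.8  1.4 -0. ] w 12.7 37.9
-180 27.3 [662.3 116.7  70.2] yaw -179.8 F [-6.6  4.4  3.2] T [ 1.1  1.3 -0.1] w 13.1 37.9
```

```bash
python3 - <<'E'
from k import *
X,Y=662.6,116.2
for y in(-184,-187,-190):
    ctrl.servo_line([X,Y,70.2],40,rotation=[180,0,y]);s=st(y)
    if abs(s["torque"][2])>1.5: break
ctrl.set_gripper(50); 
ctrl.servo_line([X,Y,200],120); st("up")
ctrl.goto([560,-100,240],[180,0,173]); st("clear")
snap("scene","scene6");snap("top","top6")
a=cv2.imread('pics/top6.png')[125:265,155:255]; b=cv2.imread('pics/scene6.png')[110:250,290:390]
g=lambda i:(255*(cv2.resize(i,None,fx=4,fy=4,interpolation=cv2.INTER_CUBIC)/255.)**.5).astype(np.uint8)
cv2.imwrite('pics/z6.png',np.hstack([g(a),g(b)]))
E
```

```text
-184 27.5 [662.2 116.8  70.2] yaw 176.2 F [-4.6  3.9  2.5] T [0.7 0.9 0.6] w 12.7 38.6
-187 27.8 [662.9 116.8  70.3] yaw 173.2 F [-1.6  5.   2.1] T [1.1 0.4 0.8] w 12.8 52.2
-190 28.0 [662.9 116.7  70.4] yaw 170.3 F [-0.9  5.   1.7] T [1.  0.3 1.6] w 13.2 71.1
up 29.7 [662.2 116.1 199.1] yaw 170.0 F [-0.6  0.  -0.1] T [-0. -0. -0.] w 49.9 0.0
clear 30.7 [560.5 -99.4 239.7] yaw 173.0 F [-0.  -0.4 -0.1] T [-0. -0.  0.] w 50.2 0.0
```

View pics/z6.png

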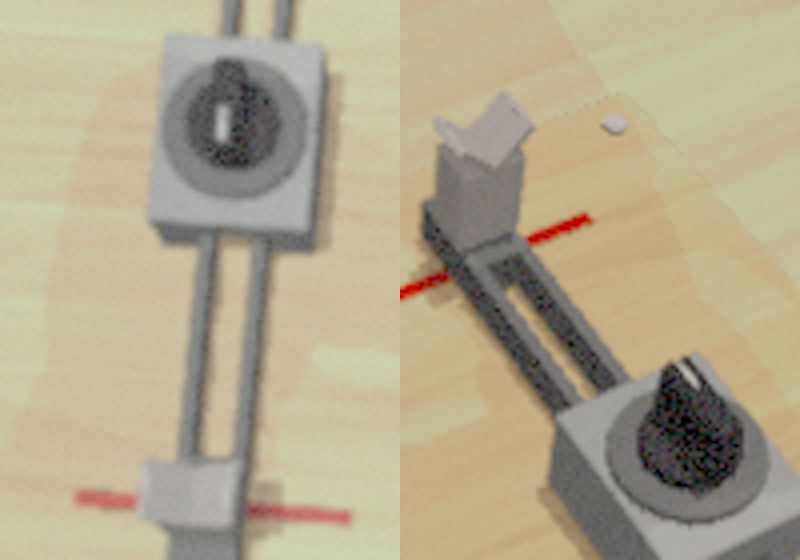

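The bar is now in line with the arm, so the knob is tight, and the cup stands over the line. One numeric check before handing in.

```bash
python3 - <<'E'
from k import *
t=ctrl.grab_frame("top");s=ctrl.grab_frame("scene")
T=lambda *p:[(155+x/4-.375,125+y/4-.375) for x,y in p]
S=lambda *p:[(290+(x-400)/4-.375,110+y/4-.375) for x,y in p]
a=ray_plane(t,T((192,492)),112)[0,0]-495.6; b=ray_plane(s,S((466,259),(521,233)),43)[:,0].mean()-13-497.3; c=ray_plane(s,S((485,128)),112)[0,0]-497.3
print(a,b,c)
if max(map(abs,(a,b,c)))<9: ctrl.finish_job(); print("done",ctrl.sense()["time"])
E
```

```text
-5.091445329244664 0.34523648180288546 1.8024227654074139
the job is handed in; nothing more can be done
the job is handed in; nothing more can be done
```

I drew the V-cup arm out until its post stood over the red line (0 to 5 mm off by camera, limit 13 mm), turned its clamp knob to the tight stop and let go; I never went near the flat rest's knob and handed the job in at about 31 s, but no verdict was shown.

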